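# Check a weld plate with the sprung contact gauge

### The job

The green contact gauge is still caught in the small blue bench vise, where its brass tip was just fitted. Slide the vise's jaw fully open by its red post while the gauge stays standing in the vise, then lift the gauge out and hold its tip on the yellow paint spot of the sloped plate, square to the plate, pressed gently so that the sprung tip is about half-way in. Finish while still holding it there in the gripper, with the vise left open and the things lying around left where they are.

Things in the scene. Friction and masses are not known exactly. Their poses are not given: they have to be found in the camera images.
- vise: Blue quick-slide bench vise bolted to the table, about 142 x 230 mm. Origin on the table directly under the axis of the gauge that stands in it. Its y axis is the direction in which the jaw opens; the vise reaches from y = -75 to +155 mm. The bed, 30 mm high, has a 16 mm wide slot along y. The fixed jaw (y below -21 mm) and the sliding jaw are both 68 mm high over the table.
- jaw (a joint): Travel in m of the aluminium sliding jaw along the vise's +y: 0 closed on the gauge, 0.05 fully open against its stop. It slides against about 3 N of friction and stays where it is left. A steel lip of the jaw (58 to 68 mm over the table) reaches over the gauge's collar and keeps the gauge from being lifted until the jaw has slid about 6 mm.
- jaw_post (a point): Centre of the grip of the red upright round post on the sliding jaw, 20 mm diameter, 73 mm from the gauge's axis along the vise's y when closed; this point is 95 mm over the table, the post stands from 68 mm (jaw's top) to 113 mm. Axes as the vise's.
- gauge: Hand gauge, loose, about 0.3 kg, standing upright with its collar on the vise's bed, its tip down in the slot. Origin at the centre of the collar's underside (30 mm over the table at the start), z axis up along the gauge, x and y square to the grip's sides. Steel collar 40 mm diameter from z = 0 to 25 mm; above it a green square grip, 24 x 24 mm, from z = 25 to 105 mm (the top). Grip it there with about 40 N, around z = 75 mm; the fingertips then stay above the jaws.
- plunger (a joint): How far in m the gauge's sprung brass tip is pushed in: 0 fully out, 0.012 fully in. Its spring needs 2.4 N to start moving and 0.6 N more per mm (6 N half-way, at 0.006).
- gauge_tip (a point): The very end of the gauge's brass tip (8 mm diameter, rounded), on the gauge's axis, 16 mm below the gauge's origin when fully out. Axes as the gauge's.
- bracket: Welded bracket bolted to the table, base 150 x 110 mm. Origin on the table under the centre of its sloped dark steel plate (120 x 100 mm, 8 mm thick). The plate slopes 20 degrees: its upper face looks up and towards the bracket's -x; the centre of that face is 80 mm over the table.
- spot (a point): Centre of the yellow paint spot, 20 mm diameter, on the plate's upper face, about 75 mm over the table; 15 mm towards the plate's low edge and 18 mm to +y from the plate's centre. Its z axis is square to the plate, pointing out of it (20 degrees from vertical, leaning to the bracket's -x); x runs up the slope, y along the bracket's y.
- offcut: Bystander: loose dark square-tube offcut, 90 x 50 x 50 mm lying; origin at the centre of its underside. Leave alone.
- magnet: Bystander: loose orange welding magnet, 100 x 70 x 22 mm; origin at the centre of its underside. Leave alone.
- paint_can: Bystander: loose yellow marking-paint can, 56 mm diameter, 140 mm high, upright; origin at the centre of its underside. Leave alone.
There are look-alikes about, which are no part of the job. Leave any purple look-alike of the gauge alone. What is shaped like the bracket but purple is not meant.

How it is judged:
On the way, in this order (a step that is already met when the one before it is completed fails the run):
1. The jaw is slid fully open (over 42 mm) while the gauge still stands in the vise (value of joint jaw above 0.042 m and height (world z) of gauge below 0.04 m and horizontal distance between gauge and vise below 0.03 m and angle between gauge's own z axis and vertical below 0.15 rad), for 0.2 s.
2. The gauge is lifted clear of the vise, over 40 mm above its bed, in the gripper (height (world z) of gauge above 0.07 m and contact force between gauge and the fingers above 1 N and contact force between gauge and vise below 0.3 N), for 0.1 s.
At the end, for the whole second after the job is handed in: The gauge is held still in the gripper with its tip on the yellow spot (within 10 mm of its centre), within 8 degrees of square to the plate, the sprung tip 3 to 9.5 mm in, pressing with 2 to 12 N; the jaw is still over 40 mm open and the offcut, magnet and can lie within 30 mm of where they were (distance between gauge_tip and spot below 0.01 m and angle between the z axis of gauge and the z axis of spot, either way round below 0.14 rad and value of joint plunger between 0.003 and 0.0095 m and contact force between gauge and bracket between 2 and 12 N and contact force between gauge and the fingers above 1 N and linear speed of gauge below 0.02 m/s and value of joint jaw above 0.04 m and distance of each of offcut, magnet, paint_can from where it was at the start of the episode below 0.03 m); the arm keeps its last pose, push and grip.
It fails at once if The gauge is pressed on the bracket with more than 25 N (contact force between gauge and bracket above 25 N).
It fails at once if The offcut, magnet or paint can is shifted by more than 30 mm (distance of any of offcut, magnet, paint_can from where it was at the start of the episode above 0.03 m).
It also fails if it takes over 48 s, if anything falls off the work surface, if the arm or the gripper's body presses on something with over 40 N, if the wrist force passes 120 N, or if a joint passes its speed limit or range.

### The arm

A 7-joint arm with a two-finger parallel gripper is mounted at the origin on the work surface. World frame = base frame: x ahead of the robot, y to its left, z up, the work surface at z = 0. Lengths are in m, angles in rad, forces in N, time in s.
With the tool pointing down it reaches from about 0.4 to 0.85 m from the base axis. Payload 10.4 kg.
Tool frame: the origin (TCP) lies at the centre of the arm's flange, where the gripper is bolted on; the fingertips stand 173 mm ahead of it and the grasp point (between the pads) lies 155 mm ahead of it; z points along the fingers, y is the line along which they close (so a half turn about z gives the same grasp; the last joint's range is limited). The gripper opens to 85 mm and grips with 20 to 120 N. Pads are 22 mm wide; open, the fingers measure 114 mm over their backs; the gripper's body (76 mm by 85 mm) begins 54 mm behind the grasp point. The pads swing forward as they close: fully open they stand 13 mm farther back than shut.
Start: joints at [-1.136, 0.332, -0.065, 1.46, 0.022, 1.35, -0.088], TCP at [0.276, 0.561, 0.405] pointing down, gripper open.
Joint ranges: [-2.6, 2.6], [-0.5, 2.12], [-1.47, 1.34], [0.16, 2.42], [-1.27, 4.41], [0.06, 2.06], [-2.6, 2.6]. Speed limits (rad/s): [2.22, 2.22, 2.79, 2.79, 3.14, 3.14, 3.14].

### API

Orientations are given as a unit quaternion [x, y, z, w].
In Python, from workcell import manip, viewer, finder gives the robot as it stands.
- The arm moves only by the tool arm_command, never from a script. Its argument "plan" is a list of rows, each an object with "dp": the shift along the tool's x, y, z in mm, a list of three; "spin": the turn about the tool's z in rad. A call has 1 to 5 rows; each row shifts and turns the commanded pose from where the row before left it, along the tool's axes as they then stand; what a row does not reach is not made up. A row lasts 1/10 s, in which the tool goes at most 50 mm and 8.59 degrees, less where a joint would pass 70% of its speed; a pose out of reach is approached as far as the arm can. A call is refused whole if a number of a shift passes 50 or a number of a turn 0.15, either way. A call with a gripper value outside its range is refused whole. "grip" is the closure, from -1 (fully open) to 1 (shut), set as the call begins (left out, the last holds). The fingers move at their own pace and stop on an object; "newtons" is the grip in N (left out, the last holds). Time passes only in rows, so rows that do not move let the fingers close. It gives the time, the measured TCP pose, the force, the opening and the grip force at its end, in the units of the state.
- manip.get_obs(): the state, without advancing time (a new reading comes with each control period).
- viewer.camera(name): name is "scene" or "top" or "wrist"; returns the picture (420x560x3 uint8, blue, green, red); there is no depth.
- viewer.camera_params(name): a dict with "vertical_fov" (degrees; the focal length in pixels is half the picture's height over the tangent of half this angle, whatever the lens; pixels are square), "cx", "cy" (the principal point, pixels), "R" (3x3) and "t" (3): a world point X has camera coordinates R X + t; the wrist camera has in their place "T_tool_cam" (4x4, takes a point from camera to tool coordinates, whose origin is the TCP and whose axes are the flange's). Camera axes: x right, y down, z forward; pixel columns grow to the right and rows downward; lengths in m; the calibration is good to about 2 mm. A picture is of the moment at which its call begins: read the wrist's pose just before it. camera_params takes no time and is no camera call.
- manip.hand_in(): hands the job in; it is judged then, once.
Trained networks look in the newest picture that a camera, given by its name, has taken for a name from the list of things; names that differ only in an ending like _2 or _b are one class to them, and where a whole thing is asked for, a point or a joint stands for the part that bears it (a point fixed in the world has none). Each returns a list of dicts, best first, with "score" (0 to 1); they miss things now and then, are a little off and sometimes report something else, mostly with a low value. They report only what shows in the picture. A call takes as long as a camera call. They do not tell look-alikes from the thing itself.
- finder.find_in(camera, thing): "position" ([x, y, z] in m, in world coordinates, good to about 4 mm: the middle of the surface that is visible of it).
The state is a dict: "clock": time; "joint_pos": joint angles; "joint_velocities": joint speeds; "tau": joint torques, N m; "position": TCP position; "ee_rot": TCP orientation; "ft_force": force on the tool from outside, world axes, zero at the start; "torque": the same for the moment, N m; "grip_width": opening from 0.0 (shut) to 1.0 (fully open); "grasp_force": force on a finger pad.
Only numpy, scipy, OpenCV 4.12 (cv2) and the standard library are available. Lean on these libraries where they do the work, as an engineer would, in place of code of your own. Each camera call takes 0.05 s, during which the arm holds its last target. There are 200 camera calls.

## Working session

There is one attempt and no reset: what is moved stays moved. The work goes in short steps, Python scripts to look and compute and a tool call to move; the robot and the scene stay as the last step left them, time stands still between calls to the robot, and variables do not carry over. Pictures are saved under pics/ and viewed, at most 10 in all, crops included, and the job is handed in when it is done.

Besides the shell and the picture viewer there is one more tool, called after ">>>" by a JSON object that holds its "name" and its "arguments", one argument or row to a line. arm_command: Moves the arm, as the interface text tells. Its arguments: {"type":"object","properties":{"plan":{"type":"array","items":{"type":"object","properties":{"dp":{"type":"array","items":{"type":"number"}},"spin":{"type":"number"}}}},"grip":{"type":"number"},"newtons":{"type":"number"}},"required":["plan"]}

```bash
mkdir -p pics
cat > h.py <<'E'
import numpy as np, cv2
from scipy.spatial.transform import Rotation as R
from workcell import manip, viewer, finder
def shot(n,name):
    im=viewer.camera(n); cv2.imwrite(f'pics/{name}.png',im); return im
def cam(n):
    p=viewer.camera_params(n); f=210/np.tan(np.radians(p['vertical_fov']/2))
    return p,f
def proj(n,X):
    p,f=cam(n); c=np.array(p['R'])@np.array(X)+np.array(p['t']); return [p['cx']+f*c[0]/c[2],p['cy']+f*c[1]/c[2]]
def unproj(n,u,v,z):
    p,f=cam(n); Rm=np.array(p['R']); t=np.array(p['t'])
    d=Rm.T@np.array([(u-p['cx'])/f,(v-p['cy'])/f,1]); o=-Rm.T@t
    return o+d*(z-o[2])/d[2]
E
python3 - <<'E'
from h import *
np.set_printoptions(precision=4,suppress=True)
a=shot('top','top0'); b=shot('scene','scene0')
for c in ('top','scene'):
  for th in ('vise','jaw_post','gauge','bracket','spot','offcut','magnet','paint_can'):
    try: print(c,th,[(np.round(d['position'],3).tolist(),round(d['score'],2)) for d in finder.find_in(c,th)])
    except Exception as e: print(c,th,e)
o=manip.get_obs(); print(o)
E
```

```text
top vise [([0.505, -0.125, 0.066], 0.98), ([0.538, 0.173, 0.077], 0.31)]
top jaw_post [([0.503, -0.122, 0.069], 0.65)]
top gauge [([0.517, -0.171, 0.112], 0.65), ([0.372, -0.135, 0.092], 0.54)]
top bracket [([0.531, 0.163, 0.076], 0.88), ([0.584, 0.365, 0.071], 0.8)]
top spot [([0.587, 0.379, 0.079], 0.98), ([0.54, 0.174, 0.077], 0.7)]
top offcut [([0.736, -0.202, 0.05], 0.96)]
top magnet [([0.743, 0.014, 0.019], 0.83)]
top paint_can [([0.729, 0.17, 0.139], 0.87)]
scene vise [([0.532, -0.112, 0.044], 0.55), ([0.754, 0.02, 0.021], 0.49)]
scene jaw_post [([0.515, -0.108, 0.073], 0.9)]
scene gauge [([0.381, -0.136, 0.071], 0.76), ([0.534, -0.17, 0.099], 0.59)]
scene bracket [([0.614, 0.38, 0.074], 0.78), ([0.567, 0.18, 0.072], 0.68)]
scene spot [([0.544, 0.176, 0.08], 0.94)]
scene offcut [([0.751, -0.198, 0.048], 0.77)]
scene magnet [([0.753, 0.017, 0.024], 0.61), ([0.535, -0.168, 0.099], 0.61)]
scene paint_can [([0.752, 0.178, 0.137], 0.79), ([0.569, 0.182, 0.071], 0.69)]
{'clock': 0.9, 'joint_pos': array([-1.1356,  0.3322, -0.0647,  1.4601,  0.0216,  1.3499, -0.0885]), 'joint_velocities': array([-0.0004,  0.0013, -0.0031, -0.0001,  0.0003,  0.001 ,  0.0006]), 'tau': array([ -0.0006, -62.521 ,   0.0488, -39.1839,   0.0164,   0.0016,
         0.    ]), 'position': array([0.2762, 0.5606, 0.4047]), 'ee_rot': array([0.2269, 0.9739, 0.    , 0.    ]), 'ft_force': array([0.2364, 0.2203, 0.0106]), 'torque': array([0.0127, 0.076 , 0.0071]), 'grasp_force': 0.0, 'grip_width': 1.0001587512698158}
```

View pics/top0.png

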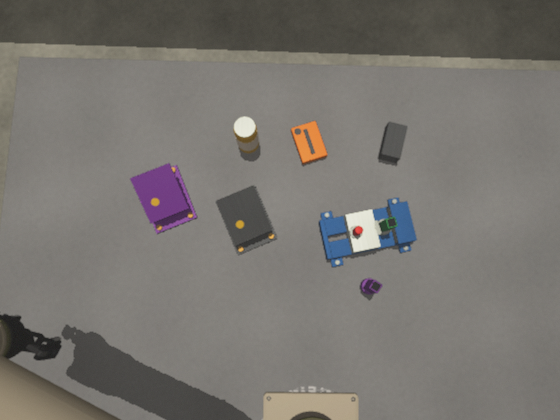

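View pics/scene0.png

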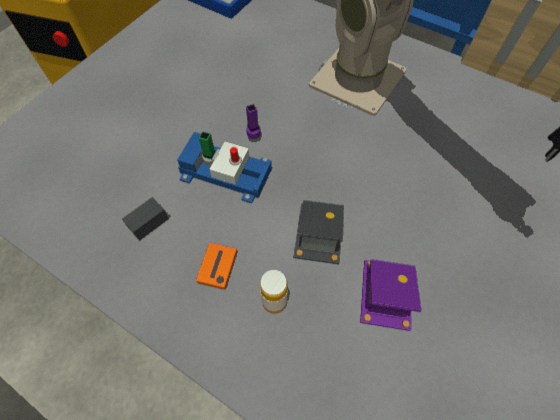

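The top view shows the vise at about (368,232), with the green grip at (389,225) and the red post at (358,231). The dark bracket is at (245,218) with its spot at (240,225), and the purple look-alikes are at (163,198) and (371,286). The scene view agrees. Next I'll zoom in and segment by colour.

Run:
```python
from h import *
np.set_printoptions(precision=4,suppress=True)
a=cv2.imread('pics/top0.png'); b=cv2.imread('pics/scene0.png')
A=cv2.resize(a[170:270,205:285],None,fx=5,fy=5,interpolation=cv2.INTER_CUBIC); B=cv2.resize(b[190:270,285:355],None,fx=5,fy=5,interpolation=cv2.INTER_CUBIC)
B=cv2.copyMakeBorder(B,0,A.shape[0]-B.shape[0],0,0,cv2.BORDER_CONSTANT)
cv2.imwrite('pics/crop0.png',np.hstack([A,B]))
def cen(m,name):
    n,l,s,c=cv2.connectedComponentsWithStats(m.astype(np.uint8)); 
    print(name,[(s[i,4],c[i].round(1).tolist()) for i in range(1,n) if s[i,4]>8]); 
for n,im in (('top',a),('scene',b)):
    h=cv2.cvtColor(im,cv2.COLOR_BGR2HSV); H,S,V=[h[...,i].astype(int) for i in range(3)]
    cen((S>130)&(V>100)&((H<6)|(H>174)),n+' red'); cen((S>90)&(V>25)&(H>45)&(H<85),n+' green'); cen((S>150)&(V>120)&(H>14)&(H<30),n+' yel')
    p,f=cam(n); print(n,f,-np.array(p['R']).T@np.array(p['t']))
print(viewer.camera_params('wrist'))
for u,v,z in ((389,225,.135),(358,231,.113),(240,225,.075)): print(unproj('top',u,v,z))
```

```text
top red [(np.int32(49), [357.8, 230.0])]
top green [(np.int32(64), [389.5, 222.8])]
top yel [(np.int32(41), [154.8, 201.5]), (np.int32(9), [190.3, 214.9]), (np.int32(47), [239.5, 223.8]), (np.int32(10), [240.7, 249.2])]
top 487.9554261985424 [0.3745 0.076  1.258 ]
scene red [(np.int32(147), [59.9, 37.8]), (np.int32(87), [233.5, 153.9])]
scene green [(np.int32(246), [206.6, 145.7])]
scene yel [(np.int32(553), [26.7, 7.7]), (np.int32(85), [56.2, 1.2]), (np.int32(67), [82.2, 43.6]), (np.int32(28), [65.4, 68.4]), (np.int32(41), [329.5, 214.9]), (np.int32(24), [299.0, 252.3]), (np.int32(22), [334.0, 257.3]), (np.int32(43), [402.2, 278.4]), (np.int32(88), [272.6, 295.0]), (np.int32(24), [366.9, 317.3]), (np.int32(26), [405.3, 323.3])]
scene 400.8524892235847 [0.9569 0.3264 0.9048]
{'vertical_fov': 62.31283372375878, 'cx': 282.06299440398897, 'cy': 213.24624312039666, 'T_tool_cam': array([[ 0.0004, -0.958 , -0.2868,  0.0723],
       [ 1.    ,  0.0005, -0.0003, -0.0006],
       [ 0.0005, -0.2868,  0.958 ,  0.0315],
       [ 0.    ,  0.    ,  0.    ,  1.    ]])}
[ 0.5147 -0.1715  0.135 ]
[ 0.5019 -0.1023  0.113 ]
[0.516  0.1798 0.075 ]
```

View pics/crop0.png

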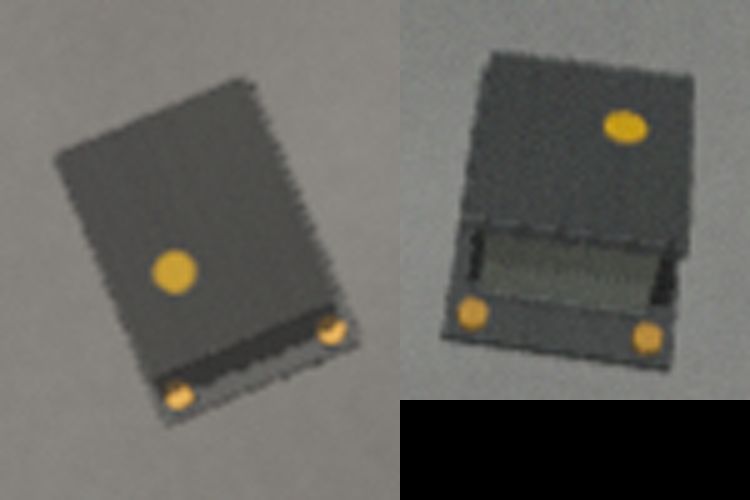

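The crop shows plate corners in the top view at about (216,201), (253,185), (273,231) and (236,246), with the spot at (240,224). The plate's open underside faces away from the robot, so its low side is towards the robot, at a yaw of about 25°.

The moves can't tilt the tool, so I'll have to pivot the gauge in the pads by pushing its collar against the fixed jaw. First I'll move over the bracket and take a closer look with the wrist camera.

>>> {"name": "arm_command", "arguments": {
  "plan": [
    {"dp": [-38, -26, 0]},
    {"dp": [-38, -26, 0]},
    {"dp": [-38, -26, 0]},
    {"dp": [-38, -26, 0]},
    {"dp": [-38, -26, 0]}
  ]
}}

```text
invalid input at $.plan[0]: expected keys dp, spin
```

>>> {"name": "arm_command", "arguments": {
  "plan": [
    {"dp": [-38, -26, 0]},
    {"dp": [-38, -26, 0]},
    {"dp": [-38, -26, 0]},
    {"dp": [-38, -26, 0]},
    {"dp": [0, 0, 0]}
  ]
}}

```text
invalid input at $.plan[0]: expected keys dp, spin
```

```bash
cat >> h.py <<'E'
def wcam():
    p=viewer.camera_params('wrist'); o=manip.get_obs(); f=210/np.tan(np.radians(p['vertical_fov']/2))
    T=np.eye(4); T[:3,:3]=R.from_quat(o['ee_rot']).as_matrix(); T[:3,3]=o['position']
    return T@p['T_tool_cam'],f,p['cx'],p['cy'],o
def wunproj(W,u,v,z):
    C,f,cx,cy,_=W; d=C[:3,:3]@np.array([(u-cx)/f,(v-cy)/f,1]); return C[:3,3]+d*(z-C[2,3])/d[2]
def wproj(W,X):
    C,f,cx,cy,_=W; c=C[:3,:3].T@(np.array(X)-C[:3,3]); return [cx+f*c[0]/c[2],cy+f*c[1]/c[2]]
def cen(im,lo,hi,mn=30):
    h=cv2.cvtColor(im,cv2.COLOR_BGR2HSV); m=cv2.inRange(h,lo,hi)
    n,l,s,c=cv2.connectedComponentsWithStats(m); return [(int(s[i,4]),c[i].round(1).tolist()) for i in range(1,n) if s[i,4]>mn]
E
python3 - <<'E'
from h import *
W=wcam(); im=shot('wrist','w1'); print(W[4]['clock'],W[4]['position'],W[4]['ee_rot'])
for s,c in cen(im,(14,150,100),(30,255,255)): print(s,c,wunproj(W,*c,.0749))
E
```

```text
0.9 [0.27622847 0.56064023 0.4047489 ] [2.26915451e-01 9.73914461e-01 3.74015721e-05 8.20548188e-06]
```

View pics/w1.png

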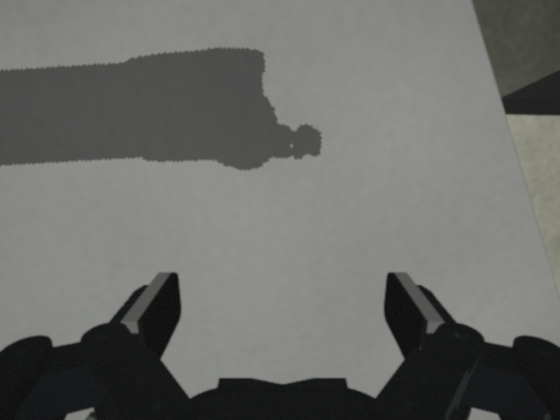

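That picture was taken before any motion and shows only the empty table, because the rows need "spin". I'll resend the moves.

>>> {"name": "arm_command", "arguments": {
  "plan": [
    {"dp": [-38, -26, 0], "spin": 0},
    {"dp": [-38, -26, 0], "spin": 0},
    {"dp": [-38, -26, 0], "spin": 0},
    {"dp": [-38, -26, 0], "spin": 0},
    {"dp": [-38, -26, 0], "spin": 0}
  ]
}}

```text
clock: 1.45
position: [0.3898, 0.3583, 0.4049]
ee_rot: [0.227, 0.974, 0.0, 0.0]
ft_force: [1.3, -0.7, -0.8]
grip_width: 1.0
grasp_force: 0.0
```

>>> {"name": "arm_command", "arguments": {
  "plan": [
    {"dp": [-38, -26, 0], "spin": 0},
    {"dp": [-38, -26, 0], "spin": 0},
    {"dp": [-38, -26, 0], "spin": 0},
    {"dp": [-38, -26, 0], "spin": 0},
    {"dp": [0, 0, 0], "spin": 0}
  ]
}}

```text
clock: 1.95
position: [0.4823, 0.1932, 0.4051]
ee_rot: [0.232, 0.973, -0.001, 0.001]
ft_force: [-0.6, 1.1, 0.1]
grip_width: 1.008
grasp_force: 0.0
```

Run:
```python
from h import *
W=wcam(); im=shot('wrist','w2'); print(W[4]['clock'],W[4]['position'],W[4]['ee_rot'])
for s,c in cen(im,(14,150,100),(30,255,255)): print(s,c,wunproj(W,*c,.0749))
```

```text
1.95 [0.48230272 0.19321109 0.40511317] [ 2.31582578e-01  9.72814604e-01 -5.38206468e-04  9.83163027e-04]
381 [527.1, 182.4] [0.56909258 0.38823792 0.0749    ]
351 [288.3, 234.1] [0.51824309 0.18048805 0.0749    ]
476 [356.8, 357.2] [0.67012572 0.18338059 0.0749    ]
```

View pics/w2.png

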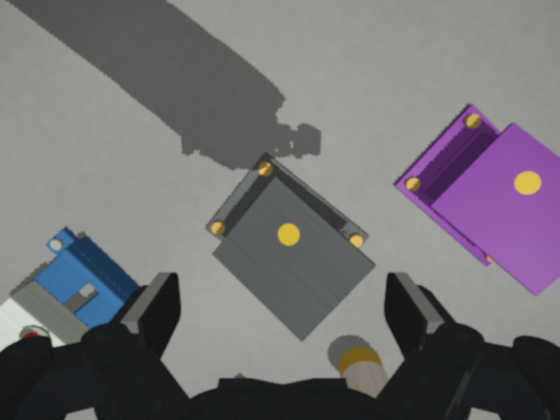

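The wrist view shows the spot at (288,234) and plate corners near (275,177), (376,265), (302,341) and (213,253). I'll fit the bracket pose, then go to the vise.

Run:
```python
from h import *
from scipy.optimize import least_squares
W=wcam()
Rp=R.from_euler('y',-20,degrees=True).as_matrix()  # plate frame: x up slope
C=np.array([[-60,50,0],[60,50,0],[60,-50,0],[-60,-50,0],[-15,18,0]])/1e3@Rp.T+[0,0,.08]
wp=[(275,177),(376,265),(302,341),(213,253),(288.3,234.1)]
tp=[(236+205-205,246),(216,201),(253,185.4),None,(239.5,223.8)]
tp=[None,(216,201),(253,185.4),None,(239.5,223.8)]
def w(X,p):
    c,s=np.cos(p[2]),np.sin(p[2]); return np.array([[c,-s,0],[s,c,0],[0,0,1]])@X+[p[0],p[1],0]
def res(p,use): 
    r=[]
    for X,a,b in zip(C,wp,tp):
        if use[0]: r+=list(np.array(wproj(W,w(X,p)))-a)
        if b and use[1]: r+=list(np.array(proj('top',w(X,p)))-b)
    return np.array(r)
for use in ((1,0),(0,1),(1,1)):
    best=min((least_squares(res,[.53,.17,y],args=(use,)) for y in (0.4,2,3.5,-1.2)),key=lambda s:s.cost)
    p=best.x; print(use,p,np.degrees(p[2]),best.fun.round(1),w(C[4],p))
g=unproj('top',389.5,222.8,.11); r=unproj('top',357.8,230,.10)
print(g,r,np.linalg.norm(g-r),np.degrees(np.arctan2(*(r-g)[[1,0]])))
```

```text
(1, 0) [0.53688133 0.17459587 0.42994191] 24.63385686729786 [-0.1 -1.9  0.7  0.3  0.2  1.4 -1.7  0.9  0.7 -0.2] [0.51656604 0.18508248 0.0748697 ]
(0, 1) [0.53866014 0.1701099  0.4231022 ] 24.24197008808611 [-0.9  0.1  0.7 -0.4  0.2  0.2] [0.51841705 0.18073521 0.0748697 ]
(1, 1) [0.53705695 0.17420834 0.4266676 ] 24.446252983684342 [-0.1 -1.6  0.4  0.9 -2.7  0.8 -0.3  1.8 -1.1  0.2 -2.   1.   0.5  0.1
 -1.5  0.9] [0.5167761  0.18476141 0.0748697 ]
[ 0.52313949 -0.1782878   0.11      ] [ 0.50576963 -0.10389877  0.1       ] 0.0770418009179044 103.14308980324806
```

>>> {"name": "arm_command", "arguments": {
  "plan": [
    {"dp": [-23, -41, 0], "spin": 0},
    {"dp": [-23, -41, 0], "spin": 0},
    {"dp": [-23, -41, 0], "spin": 0},
    {"dp": [-23, -41, 0], "spin": 0},
    {"dp": [-23, -41, 0], "spin": 0}
  ]
}}

```text
clock: 2.5
position: [0.4919, -0.0355, 0.4049]
ee_rot: [0.226, 0.974, 0.0, 0.0]
ft_force: [0.2, 0.6, 0.2]
grip_width: 1.002
grasp_force: 0.0
```

>>> {"name": "arm_command", "arguments": {
  "plan": [
    {"dp": [-15, -25, 0], "spin": 0.13},
    {"dp": [0, 0, 0], "spin": 0.13},
    {"dp": [0, 0, 0], "spin": 0.13},
    {"dp": [0, 0, 0], "spin": 0.13},
    {"dp": [0, 0, 0], "spin": 0.13}
  ]
}}

```text
clock: 3.0
position: [0.4947, -0.0627, 0.4047]
ee_rot: [0.527, 0.85, 0.0, -0.0]
ft_force: [0.5, -0.8, 0.2]
grip_width: 0.999
grasp_force: 0.0
```

>>> {"name": "arm_command", "arguments": {
  "plan": [
    {"dp": [0, 0, 0], "spin": 0.13},
    {"dp": [0, 0, 0], "spin": 0.13},
    {"dp": [0, 0, 0], "spin": 0},
    {"dp": [0, 0, 0], "spin": 0}
  ]
}}

```text
clock: 3.4
position: [0.4946, -0.0632, 0.4047]
ee_rot: [0.63, 0.777, 0.0, -0.0]
ft_force: [-0.3, -0.3, -0.3]
grip_width: 0.997
grasp_force: 0.0
```

Run:
```python
from h import *
W=wcam(); im=shot('wrist','w3'); o=W[4]; print(o['clock'],o['position'],o['ee_rot'],R.from_quat(o['ee_rot']).as_matrix()[:,:2].T)
for n,lo,hi,z in (('red',(0,130,60),(6,255,255),.105),('red2',(174,130,60),(180,255,255),.105),('green',(45,90,25),(85,255,255),.135)):
  for s,c in cen(im,lo,hi): print(n,s,c,wunproj(W,*c,z))
```

```text
3.4 [ 0.49464528 -0.06324728  0.40470269] [ 6.29777100e-01  7.76775889e-01  1.36366635e-04 -6.50112414e-05] [[-2.06761601e-01  9.78391315e-01  2.72759498e-04]
 [ 9.78391351e-01  2.06761572e-01  1.29967446e-04]]
red 663 [284.1, 247.7] [ 0.50441583 -0.1001152   0.105     ]
green 1458 [284.8, 325.9] [ 0.51612514 -0.15321334  0.135     ]
```

View pics/w3.png

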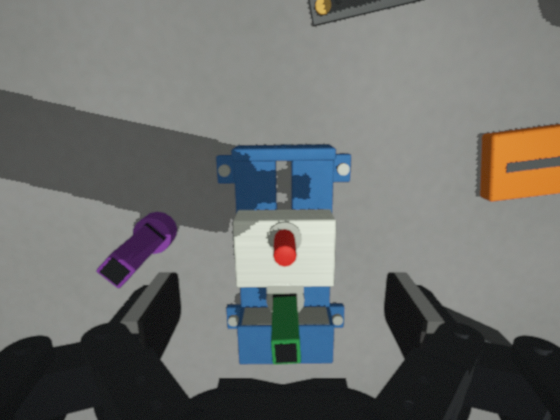

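The wrist view shows the tool already squared to the vise: jaw edges are vertical at columns 236 and 335, the red post top is near (285,256) and the gauge top is at (286,352).

Run:
```python
from h import *
W=wcam(); o=W[4]; M=R.from_quat(o['ee_rot']).as_matrix()
for n,u,v,z in (('post top',285.3,255,.113),('gauge top',285.7,352.5,.135),('post base',285,237,.068)):
  X=wunproj(W,u,v,z); print(n,X,(M.T@(X-o['position'])*1e3).round(1))
```

```text
post top [ 0.50592198 -0.10321664  0.113     ] [-41.3   2.8 291.7]
gauge top [ 0.52199026 -0.17781041  0.135     ] [-117.6    3.2  269.7]
post base [ 0.5063482  -0.10447933  0.068     ] [-42.6   3.  336.7]
```

>>> {"name": "arm_command", "arguments": {
  "plan": [
    {"dp": [-42, 3, 0], "spin": 0},
    {"dp": [0, 0, 38], "spin": 0},
    {"dp": [0, 0, 38], "spin": 0},
    {"dp": [0, 0, 38], "spin": 0},
    {"dp": [0, 0, 38], "spin": 0}
  ]
}}

```text
clock: 3.95
position: [0.5059, -0.1044, 0.2514]
ee_rot: [0.631, 0.776, 0.0, 0.0]
ft_force: [1.8, 0.0, -0.3]
grip_width: 1.003
grasp_force: 0.0
```

>>> {"name": "arm_command", "arguments": {
  "plan": [
    {"dp": [0, 0, 0], "spin": 0},
    {"dp": [0, 0, 0], "spin": 0},
    {"dp": [0, 0, 0], "spin": 0},
    {"dp": [0, 0, 0], "spin": 0},
    {"dp": [0, 0, 0], "spin": 0}
  ],
  "grip": 1,
  "newtons": 40
}}

```text
clock: 4.45
position: [0.5057, -0.1051, 0.2543]
ee_rot: [0.632, 0.775, 0.0, -0.0]
ft_force: [-10.2, 0.8, 8.5]
grip_width: 0.223
grasp_force: 38.9
```

>>> {"name": "arm_command", "arguments": {
  "plan": [
    {"dp": [0, 0, 0], "spin": 0},
    {"dp": [0, 0, 0], "spin": 0},
    {"dp": [0, 0, 0], "spin": 0},
    {"dp": [0, 0, 0], "spin": 0}
  ]
}}

```text
clock: 4.85
position: [0.5057, -0.1052, 0.2543]
ee_rot: [0.632, 0.775, 0.0, -0.0]
ft_force: [-8.5, -0.8, 11.5]
grip_width: 0.222
grasp_force: 39.3
```

>>> {"name": "arm_command", "arguments": {
  "plan": [
    {"dp": [8, 0, 0], "spin": 0},
    {"dp": [10, 0, 0], "spin": 0},
    {"dp": [10, 0, 0], "spin": 0},
    {"dp": [10, 0, 0], "spin": 0},
    {"dp": [8, 0, 0], "spin": 0}
  ]
}}

```text
clock: 5.35
position: [0.496, -0.0609, 0.2543]
ee_rot: [0.632, 0.775, -0.001, -0.0]
ft_force: [-11.6, -6.5, 16.1]
grip_width: 0.217
grasp_force: 40.5
```

>>> {"name": "arm_command", "arguments": {
  "plan": [
    {"dp": [3, 0, 0], "spin": 0},
    {"dp": [2, 0, 0], "spin": 0},
    {"dp": [0, 0, 0], "spin": 0},
    {"dp": [0, 0, 0], "spin": 0}
  ]
}}

```text
clock: 5.75
position: [0.4952, -0.0577, 0.2543]
ee_rot: [0.633, 0.774, -0.001, 0.001]
ft_force: [-10.1, -11.6, 13.3]
grip_width: 0.224
grasp_force: 40.1
```

>>> {"name": "arm_command", "arguments": {
  "plan": [
    {"dp": [0, 0, 0], "spin": 0},
    {"dp": [0, 0, 0], "spin": 0},
    {"dp": [0, 0, 0], "spin": 0},
    {"dp": [0, 0, 0], "spin": 0}
  ],
  "grip": -1
}}

```text
clock: 6.15
position: [0.4958, -0.0544, 0.2529]
ee_rot: [0.632, 0.775, 0.0, 0.0]
ft_force: [0.0, -0.4, -0.2]
grip_width: 0.886
grasp_force: 0.0
```

>>> {"name": "arm_command", "arguments": {
  "plan": [
    {"dp": [0, 0, -40], "spin": 0},
    {"dp": [0, 0, -40], "spin": 0},
    {"dp": [0, 0, -40], "spin": 0},
    {"dp": [-20, 0, -30], "spin": 0},
    {"dp": [0, 0, 0], "spin": 0}
  ]
}}

```text
clock: 6.65
position: [0.5006, -0.0766, 0.4071]
ee_rot: [0.633, 0.774, 0.002, 0.003]
ft_force: [0.2, -1.2, -0.5]
grip_width: 0.999
grasp_force: 0.0
```

Run:
```python
from h import *
W=wcam(); im=shot('wrist','w4'); o=W[4]; M=R.from_quat(o['ee_rot']).as_matrix(); print(o['clock'],o['position'],o['ee_rot'])
print(finder.find_in('wrist','gauge'))
for n,X in (('gauge',[.522,-.178,.135]),('post',[.4935,-.054,.113])): print(n,wproj(W,X),(M.T@(np.array(X)-o['position'])*1e3).round(1))
```

```text
6.65 [ 0.50058856 -0.07659757  0.40706871] [0.63269877 0.77438948 0.00230502 0.00280677]
[{'position': [0.3788, -0.1328, 0.0915], 'score': 0.87}, {'position': [0.518, -0.1692, 0.1038], 'score': 0.83}]
gauge [np.float64(280.34132518801687), np.float64(335.4867855009318)] [-103.2   -1.2  272.2]
post [np.float64(275.885020151338), np.float64(174.8916597898439)] [ 24.   -4.5 294. ]
```

View pics/w4.png

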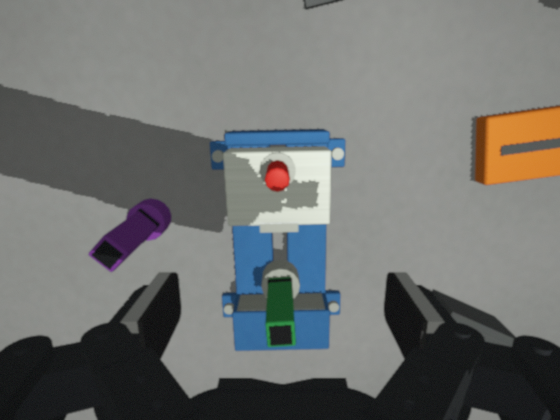

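The jaw is open and the gauge still stands, with its top at (281,335) exactly where predicted. Next is grasping it.

>>> {"name": "arm_command", "arguments": {
  "plan": [
    {"dp": [-50, 0, 0], "spin": 0},
    {"dp": [-50, -1, 0], "spin": 0},
    {"dp": [-3, 0, 40], "spin": 0},
    {"dp": [0, 0, 40], "spin": 0},
    {"dp": [0, 0, 40], "spin": 0}
  ]
}}

```text
clock: 7.25
position: [0.5188, -0.175, 0.2798]
ee_rot: [0.632, 0.775, -0.0, -0.001]
ft_force: [0.6, -0.1, -0.2]
grip_width: 0.999
grasp_force: 0.0
```

>>> {"name": "arm_command", "arguments": {
  "plan": [
    {"dp": [0, 0, 26], "spin": 0},
    {"dp": [0, 0, 0], "spin": 0},
    {"dp": [0, 0, 0], "spin": 0}
  ]
}}

```text
clock: 7.55
position: [0.5194, -0.1751, 0.2564]
ee_rot: [0.632, 0.775, -0.001, -0.001]
ft_force: [0.3, -0.4, -0.2]
grip_width: 1.006
grasp_force: 0.0
```

Run:
```python
from h import *
o=manip.get_obs(); M=R.from_quat(o['ee_rot']).as_matrix(); print(o['position'],M)
print((M.T@(np.array([.522,-.178,.105])-o['position'])*1e3).round(1))
```

```text
[ 0.51936384 -0.17507428  0.25641138] [[-2.01796810e-01  9.79425811e-01 -1.76855248e-03]
 [ 9.79427304e-01  2.01797293e-01  9.73334501e-05]
 [ 4.52219997e-04 -1.71252700e-03 -9.99998431e-01]]
[ -3.5   2.3 151.4]
```

>>> {"name": "arm_command", "arguments": {
  "plan": [
    {"dp": [-3, 1, -4], "spin": 0},
    {"dp": [0, 0, 0], "spin": 0}
  ]
}}

```text
clock: 7.75
position: [0.5219, -0.1787, 0.2628]
ee_rot: [0.632, 0.775, 0.001, 0.001]
ft_force: [0.1, -0.3, -0.1]
grip_width: 1.002
grasp_force: 0.0
```

>>> {"name": "arm_command", "arguments": {
  "plan": [
    {"dp": [0, 0, 0], "spin": 0},
    {"dp": [0, 0, 0], "spin": 0},
    {"dp": [0, 0, 0], "spin": 0},
    {"dp": [0, 0, 0], "spin": 0},
    {"dp": [0, 0, 0], "spin": 0}
  ],
  "grip": 1,
  "newtons": 40
}}

```text
clock: 8.25
position: [0.5211, -0.1782, 0.2608]
ee_rot: [0.632, 0.775, 0.0, 0.0]
ft_force: [0.4, -0.9, 0.6]
grip_width: 0.275
grasp_force: 43.3
```

>>> {"name": "arm_command", "arguments": {
  "plan": [
    {"dp": [0, 0, -5], "spin": 0},
    {"dp": [0, 0, -15], "spin": 0},
    {"dp": [0, 0, -20], "spin": 0},
    {"dp": [0, 0, -15], "spin": 0},
    {"dp": [0, 0, 0], "spin": 0}
  ]
}}

```text
clock: 8.75
position: [0.5217, -0.1785, 0.3184]
ee_rot: [0.632, 0.775, 0.001, 0.002]
ft_force: [0.9, -1.2, -4.3]
grip_width: 0.274
grasp_force: 43.0
```

>>> {"name": "arm_command", "arguments": {
  "plan": [
    {"dp": [0, 0, 0], "spin": 0},
    {"dp": [0, 0, 0], "spin": 0}
  ]
}}

```text
clock: 8.95
position: [0.5208, -0.1779, 0.3149]
ee_rot: [0.632, 0.775, -0.0, -0.001]
ft_force: [0.7, 0.3, -3.1]
grip_width: 0.277
grasp_force: 43.0
```

Run:
```python
from h import *
W=wcam(); im=shot('wrist','w5'); s=shot('scene','s5'); o=W[4]; print(o['position'],o['ft_force'])
A=cv2.resize(s[90:230,150:300],None,fx=3,fy=3,interpolation=cv2.INTER_CUBIC)
B=im[150:420,130:430]
B=cv2.copyMakeBorder(B,0,150,0,0,cv2.BORDER_CONSTANT); cv2.imwrite('pics/c5.png',np.hstack([A,B]))
```

```text
[ 0.52078023 -0.17794623  0.31487748] [ 0.65224539  0.2968792  -3.09365244]
```

View pics/c5.png

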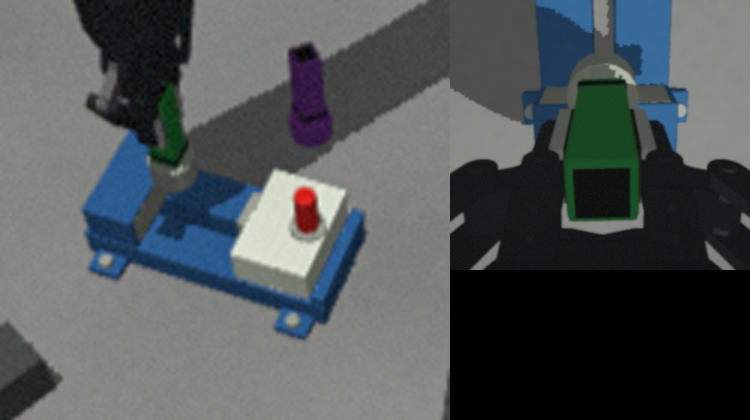

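The gauge is held upright in the pads, well clear of the vise, and the jaw is open. Now I'll lower it so the collar is level with the top of the fixed jaw, and push sideways to pivot it 20° in the pads.

>>> {"name": "arm_command", "arguments": {
  "plan": [
    {"dp": [6, 0, 0], "spin": 0},
    {"dp": [0, 0, 16], "spin": 0},
    {"dp": [0, 0, 16], "spin": 0},
    {"dp": [0, 0, 0], "spin": 0}
  ],
  "newtons": 25
}}

```text
clock: 9.45
position: [0.5191, -0.1714, 0.2816]
ee_rot: [0.632, 0.775, -0.001, -0.002]
ft_force: [-0.4, 0.2, -3.5]
grip_width: 0.278
grasp_force: 42.9
```

>>> {"name": "arm_command", "arguments": {
  "plan": [
    {"dp": [-4, 0, 0], "spin": 0},
    {"dp": [-4, 0, 0], "spin": 0},
    {"dp": [-4, 0, 0], "spin": 0},
    {"dp": [-4, 0, 0], "spin": 0},
    {"dp": [0, 0, 0], "spin": 0}
  ]
}}

```text
clock: 9.95
position: [0.5236, -0.1878, 0.2846]
ee_rot: [0.632, 0.775, 0.001, 0.0]
ft_force: [-1.1, 4.2, 0.2]
grip_width: 0.277
grasp_force: 28.2
```

Run:
```python
from h import *
o=manip.get_obs(); M=R.from_quat(o['ee_rot']).as_matrix(); print(o['position'],o['ee_rot'],o['ft_force'],'tool F',M.T@o['ft_force'],o['grasp_force'],(M.T@(o['position']-[.5211,-.1782,0])*1e3)[:2])
```

```text
[ 0.52357313 -0.18780592  0.2845534 ] [6.31779310e-01 7.75147795e-01 8.91390679e-04 7.44116574e-05] [-1.10822809  4.24537556  0.21686651] tool F [ 4.38187077 -0.22880074 -0.21277463] 28.155731856822968 [-9.61965177  0.90468652]
```

>>> {"name": "arm_command", "arguments": {
  "plan": [
    {"dp": [-4, 0, 0], "spin": 0},
    {"dp": [-4, 0, 0], "spin": 0},
    {"dp": [-3, 0, 0], "spin": 0},
    {"dp": [0, 0, 0], "spin": 0}
  ]
}}

```text
clock: 10.35
position: [0.5258, -0.1986, 0.2846]
ee_rot: [0.632, 0.775, 0.001, 0.0]
ft_force: [-2.3, 4.1, 1.7]
grip_width: 0.282
grasp_force: 28.3
```

Run:
```python
from h import *
W=wcam(); im=shot('wrist','w6'); o=W[4]; M=R.from_quat(o['ee_rot']).as_matrix(); print(o['position'],'tool F',M.T@o['ft_force'],o['grasp_force'],(M.T@(o['position']-[.5211,-.1782,0])*1e3)[:2])
a=cv2.imread('pics/w5.png')
cv2.imwrite('pics/c6.png',np.hstack([cv2.resize(x[200:400,200:360],None,fx=2.4,fy=2.4,interpolation=cv2.INTER_CUBIC) for x in (a,im)]))
T=np.array(viewer.camera_params('wrist')['T_tool_cam'])
# gauge corner predictions in tool frame, pivot at grasp (0,0,155) 
C,f,cx,cy,_=W
for th in (0,10,15,20,25):
  r=np.radians(th); ax=np.array([-np.sin(r),0,-np.cos(r)]); ex=np.array([np.cos(r),0,-np.sin(r)])
  out=[]
  for z,x in ((30,12),(30,-12),(-50,12),(-50,20),(-75,20)):
    P=np.array([0,0,155])+z*ax+x*ex; c=T[:3,:3].T@(P/1e3-T[:3,3]); out.append(round(cy+f*c[1]/c[2]))
  print(th,out)
```

```text
[ 0.52578431 -0.19856818  0.28457645] tool F [ 4.46828745 -1.403323   -1.74795416] 28.289676904678345 [-20.71076775   0.92568925]
0 [313, 377, 228, 213, 201]
10 [331, 384, 214, 200, 182]
15 [340, 386, 207, 193, 172]
20 [348, 387, 201, 188, 163]
25 [356, 387, 195, 182, 153]
```

View pics/c6.png

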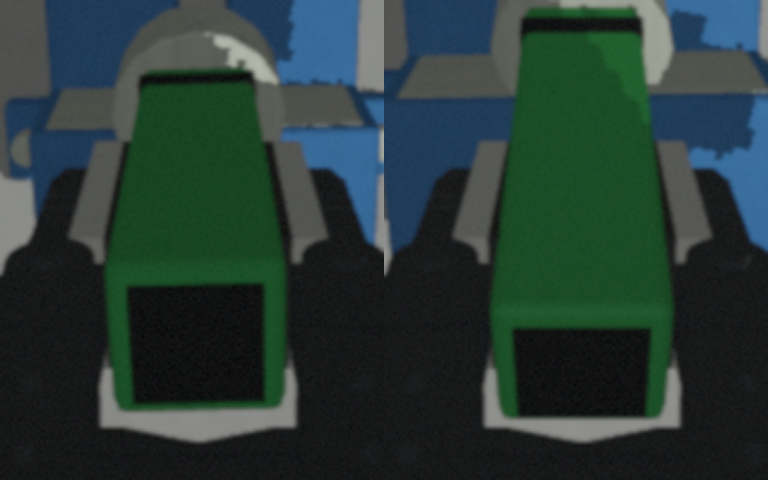

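The left crop is upright and the right crop is tilted: the front top edge moved from about row 309 to 326, and the lower grip end from 229 to 204. I'll fit the actual tilt from those rows.

```bash
cat >> h.py <<'E'
from scipy.optimize import least_squares
T_=np.array(viewer.camera_params('wrist')['T_tool_cam'])
def rows(th,sx,sz,pts=((30,12),(30,-12),(-50,12))):
    C,f,cx,cy,_=wcam(); ax=np.array([-np.sin(th),0,-np.cos(th)]); ex=np.array([np.cos(th),0,-np.sin(th)]); o=[]
    for z,x in pts:
        P=np.array([sx,0,155+sz])+z*ax+x*ex; c=T_[:3,:3].T@(P/1e3-T_[:3,3]); o.append(cy+f*c[1]/c[2])
    return np.array(o)
def edges(im):
    col=cv2.GaussianBlur(im[:,262:300].astype(np.float32).mean(1),(1,3),0); return col
E
python3 - <<'E'
from h import *
for n,m in (('w5',(309,370,229)),('w6',(326,373.5,204))):
    s=least_squares(lambda p:rows(*p)-m,[0,0,0]); print(n,np.degrees(s.x[0]),s.x[1:],s.fun)
    for d in ((2,0,0),(0,2,0),(0,0,2)):
        s=least_squares(lambda p:rows(*p)-m-d,[0,0,0]); print('  ',d,np.degrees(s.x[0]),s.x[1:])
    im=cv2.imread(f'pics/{n}.png'); g=im[:,270:292,1].mean(1)-im[:,270:292,2].mean(1); e=np.diff(cv2.GaussianBlur(g.reshape(-1,1),(1,5),0).ravel())
    print([(i,round(e[i],1)) for i in range(180,400) if abs(e[i])>2.5])
E
```

```text
w5 -0.19625873264257018 [-2.68287102  6.2756419 ] [5.68434189e-14 5.68434189e-14 2.84217094e-14]
   (2, 0, 0) 0.7028573716538723 [-4.08813325  8.24598641]
   (0, 2, 0) -0.7124727015404358 [-1.31877412  3.5589163 ]
   (0, 0, 2) -0.8398428977018242 [-3.62031919  7.09789598]
[(226, np.float64(4.1)), (227, np.float64(7.5)), (228, np.float64(6.6)), (230, np.float64(-8.1)), (231, np.float64(-6.7)), (233, np.float64(10.0)), (234, np.float64(12.0)), (235, np.float64(8.5)), (236, np.float64(3.8)), (316, np.float64(-6.6)), (317, np.float64(-12.4)), (318, np.float64(-14.8)), (319, np.float64(-10.9)), (320, np.float64(-4.5)), (365, np.float64(7.1)), (366, np.float64(11.7)), (367, np.float64(10.1)), (369, np.float64(-8.9)), (370, np.float64(-11.4)), (371, np.float64(-7.6)), (372, np.float64(-3.2))]
w6 13.79510857269937 [1.58918548 3.83264627] [-2.61479727e-12 -6.25277607e-12 -1.70530257e-13]
   (2, 0, 0) 14.84352454282127 [0.48528846 5.27600373]
   (0, 2, 0) 12.991520212479083 [2.81904663 1.33812958]
   (0, 0, 2) 13.320868351621957 [0.5412972  4.92759122]
[(200, np.float64(2.7)), (201, np.float64(8.3)), (202, np.float64(14.3)), (203, np.float64(13.7)), (204, np.float64(4.5)), (205, np.float64(-7.4)), (206, np.float64(-14.8)), (207, np.float64(-14.0)), (208, np.float64(-7.8)), (210, np.float64(3.0)), (211, np.float64(9.6)), (212, np.float64(15.0)), (213, np.float64(14.0)), (214, np.float64(7.5)), (334, np.float64(-6.5)), (335, np.float64(-12.3)), (336, np.float64(-14.8)), (337, np.float64(-11.1)), (338, np.float64(-4.9))]
```

>>> {"name": "arm_command", "arguments": {
  "plan": [
    {"dp": [-3, 0, 0], "spin": 0},
    {"dp": [-4, 0, 0], "spin": 0},
    {"dp": [0, 0, 0], "spin": 0},
    {"dp": [0, 0, 0], "spin": 0}
  ]
}}

```text
clock: 10.8
position: [0.5271, -0.2053, 0.2841]
ee_rot: [0.632, 0.775, 0.0, 0.0]
ft_force: [1.2, 5.7, 0.6]
grip_width: 0.273
grasp_force: 28.1
```

>>> {"name": "arm_command", "arguments": {
  "plan": [
    {"dp": [4, 0, -10], "spin": 0},
    {"dp": [4, 0, -20], "spin": 0},
    {"dp": [0, 0, -30], "spin": 0},
    {"dp": [0, 0, 0], "spin": 0},
    {"dp": [0, 0, 0], "spin": 0}
  ],
  "newtons": 50
}}

```text
clock: 11.3
position: [0.5249, -0.1982, 0.3443]
ee_rot: [0.632, 0.775, 0.0, 0.001]
ft_force: [0.4, -0.8, -3.2]
grip_width: 0.274
grasp_force: 53.1
```

Run:
```python
from h import *
W=wcam(); im=shot('wrist','w7'); o=W[4]; print(o['clock'],o['position'],o['ft_force'],o['grasp_force'])
g=im[:,270:292,1].mean(1)-im[:,270:292,2].mean(1); e=np.diff(cv2.GaussianBlur(g.reshape(-1,1),(1,5),0).ravel())
print([(i,round(e[i],1)) for i in range(170,400) if abs(e[i])>2.5])
cv2.imwrite('pics/c7.png',cv2.resize(im[140:400,200:360],None,fx=2.3,fy=2.3,interpolation=cv2.INTER_CUBIC))
```

```text
11.3 [ 0.52489872 -0.19819472  0.34425607] [ 0.43864687 -0.79736864 -3.22727028] 53.06142032146454
[(192, np.float64(3.3)), (193, np.float64(10.1)), (194, np.float64(17.1)), (195, np.float64(16.1)), (196, np.float64(6.4)), (197, np.float64(-5.0)), (198, np.float64(-13.8)), (199, np.float64(-17.4)), (200, np.float64(-13.3)), (201, np.float64(-5.8)), (204, np.float64(7.0)), (205, np.float64(13.7)), (206, np.float64(16.6)), (207, np.float64(12.9)), (208, np.float64(6.2)), (339, np.float64(-2.6)), (340, np.float64(-6.8)), (341, np.float64(-12.4)), (342, np.float64(-14.6)), (343, np.float64(-10.7)), (344, np.float64(-4.6))]
```

View pics/c7.png

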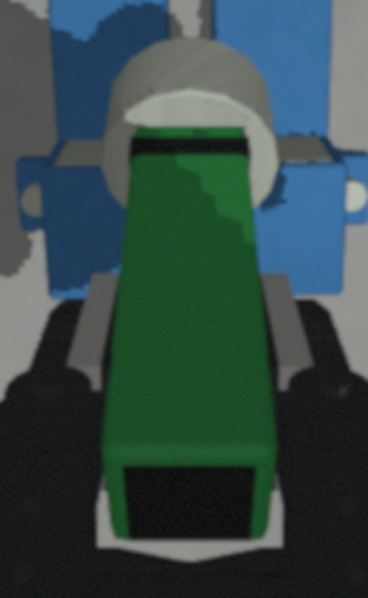

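Run:
```python
from h import *
pts=((30,12),(30,-12),(-50,12),(-75,20))
for m in ((309,370,229,202.5),(332.5,374,195,156.5)):
    s=least_squares(lambda p:rows(*p,pts=pts)-m,[0,0,0]); th=s.x[0]; print(np.degrees(th),s.x[1:],s.fun.round(1))
    tip=np.array([s.x[1],0,155+s.x[2]])+(-91)*np.array([-np.sin(th),0,-np.cos(th)]); print('tip in tool',tip)
o=manip.get_obs();M=R.from_quat(o['ee_rot']).as_matrix()
yv=np.degrees(np.arctan2(M[1,0],M[0,0])); print('toolx yaw',yv,'need spin',np.radians(yv-24.3), o['joint_pos'])
```

```text
-0.0655540571882596 [-2.55417262  6.17925699] [ 0.   0.  -0.3  0.3]
tip in tool [ -2.6582888    0.         252.17919743]
19.20925254776155 [3.47160728 2.3044412 ] [ 0.1 -0.1 -0.7  0.6]
tip in tool [ 33.41234969   0.         243.23785696]
toolx yaw 101.60458860303616 need spin 1.349219598022665 [-0.24175886  0.25748802  0.60984252  1.74392407 -0.15732517  1.18964944
  0.61395769]
```

The gauge is tilted about 19° in the pads, measured off the crop: collar outline near row 156 and top edge near row 332. Next I'll raise it and carry it over to the bracket.

>>> {"name": "arm_command", "arguments": {
  "plan": [
    {"dp": [0, 0, -30], "spin": 0},
    {"dp": [10, 1, -30], "spin": 0},
    {"dp": [35, 2, 0], "spin": 0},
    {"dp": [40, 2, 0], "spin": 0},
    {"dp": [40, 2, 0], "spin": 0}
  ]
}}

```text
clock: 11.85
position: [0.506, -0.0729, 0.4026]
ee_rot: [0.632, 0.775, -0.001, -0.0]
ft_force: [0.7, 0.3, -3.3]
grip_width: 0.273
grasp_force: 53.0
```

>>> {"name": "arm_command", "arguments": {
  "plan": [
    {"dp": [40, 2, 0], "spin": 0},
    {"dp": [40, 2, 0], "spin": 0},
    {"dp": [40, 2, 0], "spin": 0},
    {"dp": [40, 2, 0], "spin": 0},
    {"dp": [40, 2, 0], "spin": 0}
  ]
}}

```text
clock: 12.35
position: [0.4755, 0.1252, 0.4025]
ee_rot: [0.632, 0.775, -0.001, -0.0]
ft_force: [0.9, 0.9, -3.6]
grip_width: 0.273
grasp_force: 53.0
```

>>> {"name": "arm_command", "arguments": {
  "plan": [
    {"dp": [20, 2, 0], "spin": 0.13},
    {"dp": [10, 0, 0], "spin": 0.13},
    {"dp": [0, 0, 0], "spin": 0.13},
    {"dp": [0, 0, 0], "spin": 0.13},
    {"dp": [0, 0, 0], "spin": 0.13}
  ]
}}

```text
clock: 12.85
position: [0.4732, 0.1538, 0.4023]
ee_rot: [0.848, 0.53, -0.001, 0.0]
ft_force: [-0.5, -0.8, -3.4]
grip_width: 0.274
grasp_force: 53.0
```

>>> {"name": "arm_command", "arguments": {
  "plan": [
    {"dp": [0, 0, 0], "spin": 0.14},
    {"dp": [0, 0, 0], "spin": 0.14},
    {"dp": [0, 0, 0], "spin": 0.14},
    {"dp": [0, 0, 0], "spin": 0.14},
    {"dp": [0, 0, 0], "spin": 0.14}
  ]
}}

```text
clock: 13.35
position: [0.4732, 0.1537, 0.4023]
ee_rot: [0.978, 0.207, -0.001, 0.001]
ft_force: [0.2, 0.3, -2.9]
grip_width: 0.274
grasp_force: 53.0
```

>>> {"name": "arm_command", "arguments": {
  "plan": [
    {"dp": [0, 0, 0], "spin": 0},
    {"dp": [0, 0, 0], "spin": 0},
    {"dp": [0, 0, 0], "spin": 0}
  ]
}}

```text
clock: 13.65
position: [0.4734, 0.1539, 0.4032]
ee_rot: [0.977, 0.212, -0.0, 0.0]
ft_force: [0.7, 0.2, -3.5]
grip_width: 0.275
grasp_force: 53.0
```

```bash
cat > t.py <<'E'
from h import *
o=manip.get_obs();M=R.from_quat(o['ee_rot']).as_matrix()
th=np.radians(20); n=np.array([-np.sin(th)*np.cos(.424),-np.sin(th)*np.sin(.424),np.cos(th)])
S=np.array([.5184,.1807,.075]); tip=o['position']+M@np.array([.037,0,.238])
print(o['clock'],'tool x yaw',np.degrees(np.arctan2(M[1,0],M[0,0])),'tip',tip,'F',o['ft_force'],'F.n',o['ft_force']@n,'pos',o['position'])
print('tip->spot in tool mm',M.T@(S-tip)*1e3,'height along normal',(tip-S)@n*1e3, 'to 40 above:',M.T@(S+.04*n-tip)*1e3)
E
python3 t.py
```

```text
13.65 tool x yaw 24.464377188490975 tip [0.50688001 0.16909956 0.16520551] F [ 0.73868407  0.16243816 -3.5170366 ] F.n -3.558063356548166 pos [0.47336394 0.15388117 0.40323508]
tip->spot in tool mm [15.36203305 -5.79875724 90.19255405] height along normal 89.9889313901876 to 40 above: [ 1.65117921 -5.83518109 52.61581709]
```

>>> {"name": "arm_command", "arguments": {
  "plan": [
    {"dp": [1, -3, 18], "spin": 0},
    {"dp": [1, -3, 18], "spin": 0},
    {"dp": [0, 0, 17], "spin": 0},
    {"dp": [0, 0, 0], "spin": 0},
    {"dp": [0, 0, 0], "spin": 0}
  ]
}}

```text
clock: 14.15
position: [0.4729, 0.1602, 0.351]
ee_rot: [0.978, 0.211, -0.0, 0.0]
ft_force: [0.6, -0.2, -2.0]
grip_width: 0.275
grasp_force: 52.8
```

```bash
python3 t.py
python3 - <<'E'
from h import *
W=wcam(); im=shot('wrist','w8'); s=shot('scene','s8'); t=shot('top','t8')
print('wrist yel',[(a,c,wunproj(W,*c,.075).round(4)) for a,c in cen(im,(14,150,90),(30,255,255))])
print('top yel',[(a,c,unproj('top',*c,.075).round(4)) for a,c in cen(t,(14,150,90),(30,255,255),8)])
print('scene yel',[(a,c,unproj('scene',*c,.075).round(4)) for a,c in cen(s,(14,150,90),(30,255,255),8) if c[1]>190])
print('scene green',[(a,c) for a,c in cen(s,(45,90,25),(85,255,255),20)])
for c in('scene','wrist'):
  for th in ('gauge_tip','gauge','spot'): print(c,th,[(np.round(d['position'],3).tolist(),round(d['score'],2)) for d in finder.find_in(c,th)])
o=W[4];M=R.from_quat(o['ee_rot']).as_matrix()
tip=o['position']+M@np.array([.037,0,.238]); print('pred tip px scene',proj('scene',tip),'wrist',wproj(W,tip))
E
```

```text
14.15 tool x yaw 24.342454628928714 tip [0.50652319 0.1753976  0.11299962] F [ 0.57926218 -0.19426589 -1.95128092] F.n -1.9868450461124338 pos [0.47286199 0.16018988 0.35100939]
tip->spot in tool mm [13.0165711   0.0614517  37.99618713] height along normal 40.15647547705737 to 40 above: [-0.67415926  0.05275183  0.41209705]
wrist yel [(63, [557.3, 8.8], array([0.6655, 0.0573, 0.075 ])), (119, [40.3, 28.6], array([0.5211, 0.349 , 0.075 ])), (87, [145.9, 30.0], array([0.5479, 0.2878, 0.075 ])), (583, [281.6, 143.4], array([0.5189, 0.1802, 0.075 ]))]
top yel [(70, [246.9, 137.7], array([0.7366, 0.1697, 0.075 ])), (134, [305.9, 152.7], array([0.7009, 0.0212, 0.075 ])), (43, [154.7, 201.5], array([0.5702, 0.3893, 0.075 ]))]
scene yel [(40, [329.6, 215.0], array([0.5181, 0.181 , 0.075 ])), (26, [299.0, 252.5], array([0.6382, 0.1703, 0.075 ])), (10, [206.7, 255.0], array([7.548e-01, 5.000e-04, 7.500e-02])), (13, [226.5, 256.5], array([0.7338, 0.0398, 0.075 ])), (24, [333.9, 257.5], array([0.6065, 0.2416, 0.075 ])), (11, [210.2, 262.5], array([0.7647, 0.018 , 0.075 ])), (34, [222.3, 268.6], 
[... 266 characters left out ...]
, 295.4], array([0.7507, 0.1764, 0.075 ])), (22, [275.5, 310.7], array([0.7758, 0.1973, 0.075 ])), (24, [366.9, 317.5], array([0.6857, 0.3628, 0.075 ])), (26, [405.3, 323.5], array([0.6542, 0.434 , 0.075 ]))]
scene green [(364, [336.9, 174.3])]
scene gauge_tip []
scene gauge [([0.497, 0.171, 0.178], 0.84), ([0.382, -0.136, 0.074], 0.77)]
scene spot [([0.598, 0.382, 0.086], 0.83), ([0.543, 0.174, 0.077], 0.55)]
wrist gauge_tip []
wrist gauge [([0.488, 0.161, 0.203], 0.71)]
wrist spot [([0.546, 0.345, 0.059], 0.86), ([0.554, 0.17, 0.084], 0.63)]
pred tip px scene [np.float64(331.706199863742), np.float64(202.1602485308521)] wrist [np.float64(280.42115925405585), np.float64(171.77496402641904)]
```

Run:
```python
from h import *
a=cv2.imread('pics/scene0.png').astype(int); s=cv2.imread('pics/s8.png').astype(int)
for v in range(176,214):
    print(v,' '.join(f'{x:3d}' for x in s[v,316:350].mean(1).astype(int)))
W=wcam();o=W[4];M=R.from_quat(o['ee_rot']).as_matrix()
for sx in (33,37,41):
  for z in (235,238): print(sx,z,np.round(proj('scene',o['position']+M@np.array([sx,0,z])/1e3),1))
r=np.radians(19.2); d=np.array([np.sin(r),0,np.cos(r)])
for k in (16,28.5,41,81): print('axis',k,np.round(proj('scene',o['position']+M@(np.array([37,0,238])-k*d)/1e3),1))
```

```text
176 126 128 128 125  78  67  67  69  65  68  65  67  67  63  55  42  55  58  60  61  53  61  58  58  51  56  52  73  77  74  67  66  67  68
177 127 129 131 123  70  67  69  66  67  67  67  67  67  65  59  49  57  56  57  55  57  57  59  56  61  60  56  74  74  74  66  70  69  67
178 126 126 124  94  68  65  63  66  67  68  70  70  67  64  56  53  58  60  57  61  61  58  58  60  61  58  58  71  67  66  66  70  68  69
179 126 127 128 110  70  61  68  65  67  67  65  68  67  67  52  57  57  53  60  55  57  56  58  59  53  65  62  64  64  67  67  70  69  69
180 127 128 125  90  68  68  69  70  68  66  64  65  67  64  36  58  55  59  55  59  61  58  52  60  59  61  69  69  69  70  63  68  67  70
181 124 128 123  75  65  68  62  67  64  67  67  67  66  56  42  61  58  59  58  56  58  58  58  57  60  61  67  66  66  66  69  66  67  67
182 125 127 122  71  63  66  66  63  66  65  68  65  64  51  44  58  60  59  57  56  61  58  57  60  58  56  67  66  69  67  64  69  69  69
183 126 121  94  68  62  69  68  67  66  69  66  69  68  59  46  61  53  56  62  60  58  56  58  58  56  58  65  64  69 
[... 3735 characters left out ...]
  30  36  35  39  66  69  67  65  74  89 129 131 130 131 130 128
211  66  66  67  68  64  67  64  64  66  68  67  62  58  48  44  39  41  38  36  36  43  60  68  74  67  69  72  92 129 128 129 133 133 128
212  65  68  64  66  67  68  65  66  66  66  77  95  96  99  97  77  71  57  58  58  60  66  70  69  66  66  69  95 129 134 131 130 129 133
213  68  65  67  67  64  65  67  66  68  68 101 118 121 127 124 120 115  83  69  69  66  72  73  68  67  66  68  94 130 135 130 130 133 131
33 235 [332.  200.1]
33 238 [331.9 200.7]
37 235 [331.9 201.6]
37 238 [331.7 202.2]
41 235 [331.7 203.1]
41 238 [331.6 203.7]
axis 16 [332.7 196.9]
axis 28.5 [333.4 192.6]
axis 41 [334.2 188.2]
axis 81 [336.8 173.7]
```

Seen from the scene camera, the collar lies where predicted: its top ring is centred near (334.5,188.5) against a predicted (334.2,188.2). I'll approach along the plate normal.

>>> {"name": "arm_command", "arguments": {
  "plan": [
    {"dp": [4, 0, 11], "spin": 0},
    {"dp": [4, 0, 11], "spin": 0},
    {"dp": [3, 0, 8], "spin": 0},
    {"dp": [0, 0, 0], "spin": 0},
    {"dp": [0, 0, 0], "spin": 0}
  ]
}}

```text
clock: 15.1
position: [0.4828, 0.1648, 0.3203]
ee_rot: [0.978, 0.21, -0.0, 0.0]
ft_force: [-0.3, 0.0, -3.4]
grip_width: 0.275
grasp_force: 52.9
```

```bash
python3 t.py
```

```text
15.1 tool x yaw 24.27908180497603 tip [0.51636723 0.17986294 0.08226067] F [-0.33275101  0.01971014 -3.3858039 ] F.n -3.0806584038954927 pos [0.48282911 0.16478722 0.32029621]
tip->spot in tool mm [2.20415863 0.07134928 7.2585637 ] height along normal 7.5742656241285236 to 40 above: [-11.5128593    0.08233855 -30.3159396 ]
```

>>> {"name": "arm_command", "arguments": {
  "plan": [
    {"dp": [1, 0, 3], "spin": 0},
    {"dp": [1, 0, 3], "spin": 0},
    {"dp": [0, 0, 0], "spin": 0},
    {"dp": [0, 0, 0], "spin": 0}
  ]
}}

```text
clock: 15.5
position: [0.4846, 0.1656, 0.3148]
ee_rot: [0.978, 0.21, 0.0, -0.0]
ft_force: [-0.2, -0.1, -4.0]
grip_width: 0.272
grasp_force: 52.9
```

```bash
python3 t.py
```

```text
15.5 tool x yaw 24.283830205114374 tip [0.51838457 0.18086319 0.07677025] F [-0.17564289 -0.08780455 -3.98881005] F.n -3.6811464202234565 pos [0.48464468 0.16562565 0.31476696]
tip->spot in tool mm [-0.05321049  0.15519773  1.7702326 ] height along normal 1.6453330484692013 to 40 above: [-13.73068017   0.15534593 -35.81868628]
```

Now pressing in small steps: the weight baseline along the normal is about −3.2 N.

>>> {"name": "arm_command", "arguments": {
  "plan": [
    {"dp": [1, 0, 3], "spin": 0},
    {"dp": [0, 0, 0], "spin": 0},
    {"dp": [0, 0, 0], "spin": 0}
  ]
}}

```text
clock: 15.8
position: [0.4857, 0.166, 0.312]
ee_rot: [0.978, 0.21, 0.0, -0.0]
ft_force: [-0.5, -1.0, -0.4]
grip_width: 0.275
grasp_force: 53.4
```

```bash
python3 t.py
```

```text
15.8 tool x yaw 24.278777501535796 tip [0.51948979 0.18130829 0.07397358] F [-0.47430259 -1.04082646 -0.447756  ] F.n -0.126441491534423 pos [0.48566784 0.16603269 0.31195621]
tip->spot in tool mm [-1.24303664  0.10631352 -1.02700661] height along normal -1.3898328825214505 to 40 above: [-14.90622092   0.10700208 -38.62112044]
```

>>> {"name": "arm_command", "arguments": {
  "plan": [
    {"dp": [0.7, 0, 2], "spin": 0},
    {"dp": [0, 0, 0], "spin": 0},
    {"dp": [0, 0, 0], "spin": 0}
  ]
}}

```text
clock: 16.1
position: [0.4863, 0.1663, 0.3098]
ee_rot: [0.978, 0.21, 0.0, -0.0]
ft_force: [-0.8, -0.5, 1.2]
grip_width: 0.274
grasp_force: 53.5
```

```bash
python3 t.py
```

```text
16.1 tool x yaw 24.278985930120093 tip [0.52010365 0.18160934 0.07186021] F [-0.76913323 -0.51672006  1.17045196] F.n 1.4123382611439121 pos [0.4862945  0.166341   0.30984512]
tip->spot in tool mm [-1.92559611  0.1281925  -3.1405821 ] height along normal -3.6094775458462065 to 40 above: [-15.59109412   0.12906664 -40.73385495]
```

>>> {"name": "arm_command", "arguments": {
  "plan": [
    {"dp": [0.8, 0, 2.3], "spin": 0},
    {"dp": [0, 0, 0], "spin": 0},
    {"dp": [0, 0, 0], "spin": 0},
    {"dp": [0, 0, 0], "spin": 0}
  ]
}}

```text
clock: 16.5
position: [0.487, 0.1667, 0.3076]
ee_rot: [0.978, 0.21, 0.0, -0.0]
ft_force: [-0.0, -0.7, 3.0]
grip_width: 0.276
grasp_force: 53.7
```

```bash
python3 t.py
python3 - <<'E'
from h import *
F=[]
W=wcam(); im=shot('wrist','w9'); s=shot('scene','s9'); t=shot('top','t9')
for i in range(6): F.append(manip.get_obs()['ft_force'].copy()); viewer.camera('scene')
print('F',np.mean(F,0),np.std(F,0))
print('red jaw top',[unproj('top',*c,.105) for a,c in cen(t,(0,130,100),(6,255,255),8)])
g=im[:,270:292,1].mean(1)-im[:,270:292,2].mean(1); e=np.diff(cv2.GaussianBlur(g.reshape(-1,1),(1,5),0).ravel())
print([i for i in range(170,400) if abs(e[i])>9])
for th in ('offcut','magnet','paint_can'): print(th,[np.round(d['position'],3).tolist() for d in finder.find_in('top',th)][:1])
E
```

```text
16.5 tool x yaw 24.2795921679932 tip [0.52080215 0.18194521 0.06957132] F [-0.04893405 -0.70332752  2.995228  ] F.n 2.9288135367148604 pos [0.48700117 0.16666784 0.30755682]
tip->spot in tool mm [-2.69957479  0.14670813 -5.42975236] height along normal -6.025336787484612 to 40 above: [-16.36566269   0.14566886 -43.02281077]
F [-0.31424333 -0.628504    3.67677445] [0.64046531 0.35509343 0.19367698]
red jaw top [array([ 0.49463286, -0.05652305,  0.105     ])]
[193, 194, 195, 196, 198, 199, 200, 201, 205, 206, 207, 208, 341, 342, 343]
offcut [[0.737, -0.201, 0.053]]
magnet [[0.746, 0.012, 0.023]]
paint_can [[0.727, 0.173, 0.138]]
```

The contact force is about 6–7 N and the tip is about 6–7 mm in. The tilt hasn't changed, the jaw is open about 49 mm, and the bystanders haven't moved. Handing in.

```bash
python3 -c "
from h import *
print(manip.hand_in())"
```

```text
the job is handed in; nothing more can be done
None
```

I handed the job in at about 17 s, but the hand-in gave no verdict. At that point the gripper held the gauge's tip on the yellow spot, about 1° from square and 6–7 mm in at 6–7 N. The jaw was about 49 mm open, and the offcut, magnet and can had not moved.

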